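# Slide the gear case up the ramp and home on the test stand

## Robot

A 6-joint arm with a two-finger parallel gripper is mounted at the origin on the work surface. World frame = base frame: x ahead of the robot, y to its left, z up, the work surface at z = 0. Lengths are in mm, angles in rad, forces in N, time in s.
With the tool pointing down it reaches from about 400 to 825 mm from the base axis. Payload 7 kg.
Tool frame: the origin (TCP) lies at the very end of the fingers, on their centre line; the grasp point (between the pads) lies 19 mm behind it; z points along the fingers, y is the line along which they close (so a half turn about z gives the same grasp; the last joint's range is limited). The gripper opens to 88 mm and grips with 3 to 60 N. Pads are 19 mm wide; open, the fingers measure 130 mm over their backs; the gripper's body (78 mm by 193 mm) begins 47 mm behind the grasp point.
Start: joints at [1.625, 0.359, 0.012, 0, -1.224, -0.288], TCP at [156.392, 656.61, 226.561] pointing down, gripper open.
Joint ranges: [-3.07, 3.07], [-1.43, 2.12], [-1.02, 1.25], [-3.03, 1.67], [-3.05, -0], [-3.03, 3.03]. Speed limits (rad/s): [2.39, 2.39, 3.01, 3.14, 3.14, 3.14].

## Interface

Orientations are given as a unit quaternion [x, y, z, w].
In Python, from plant import bot gives the robot as it stands. Calls block until the motion is done:
- bot.move_ptp(position, orientation): joint-space move of the TCP to a pose.
- bot.line_to(position, velocity=150, ori=None): straight line of the TCP; ori=None keeps the orientation; velocity is the mean speed in mm/s.
- bot.move_joints(angles): joint-space move.
- bot.move_gripper(opening, force=None): finger opening in mm; force is the grip in N (None keeps the last); returns when the fingers have stopped.
- bot.pause(seconds).
- bot.solve_ik(position, orientation): joint angles nearest the present ones, or None.
- bot.read_state(): the state.
- bot.camera(name): name is "scene" or "top"; returns the picture (384x512x3 uint8, red, green, blue); there is no depth.
- bot.get_calibration(name): a dict with "fx", "fy", "cx", "cy" (pixels), "view" (4x4, takes a point from world to camera coordinates). Camera axes: x right, y up, looking along -z (the intrinsics and any distortion apply to the point x, -y, -z); pixel columns grow to the right and rows downward; lengths in mm; the calibration is good to about 2 mm. A picture is of the moment at which its call begins. get_calibration takes no time and is no camera call.
A pose or a line that the arm cannot do raises bot.Unreachable and nothing moves.
- bot.close_job(): hands the job in, once; it reports no verdict.
The state is a dict: "t": time; "joint_pos": joint angles; "qvel": joint speeds; "tau": joint torques, N m; "tcp_pos": TCP position; "eef_rot": TCP orientation; "contact_force": force on the tool from outside, world axes, zero at the start; "moment": the same for the moment, N m; "width": finger opening in mm.
Only numpy, scipy, OpenCV 4.12 (cv2) and the standard library are available. Lean on these libraries where they do the work, as an engineer would, in place of code of your own. Each camera call takes 0.05 s, during which the arm holds its last target. There are 200 camera calls.

## Task

Push the flat gear case along the bench, up the ramp of the test stand and over the lip, sliding it all the way rather than lifting it, until it drops flat onto the bed behind the lip. Then press it firmly home against both pads of the end stop, with a steady push of about 20 N held for half a second or so and never more than 30 N on the case, and back the gripper away, leaving the case there. Leave the spanner, the bearing and the tin where they lie.

Things in the scene. Friction and masses are not known exactly. Their poses are not given: they have to be found in the camera images.
- case: Loose cast-aluminium gear case: box 100 mm long (x), 90 mm wide (y), 44 mm high, edges rounded 3 mm; on top a round cover 72 mm across, 5 mm high, and a boss 4 mm higher. 0.4 to 0.85 kg. Too wide to grip. Origin: centre of the underside, z up, x roughly up the ramp; push on the plain rear face at x = -50 mm. Starts on the bench, centre 190 to 230 mm before the lip, up to 12 mm aside and 0.15 rad askew.
- stand: Test stand fixed to the bench, 150 mm wide: ramp, lip, then a flat bed 17 mm high (5 mm below the lip's top) from x = 0 to 175 mm. Origin: at bench height, below the lip's inner edge, on the middle line; x points up the ramp, the way the case goes, z up. Side guides 8 mm thick with inner faces at y = +-48.5 mm run from x = -68 to 150 mm, tops 15 mm above the bed.
- stand_foot (a point): Foot of the ramp on the middle line (stand x = -130 mm, bench height). The plane ramp rises from here to 22 mm high at x = -8 mm, about 10 degrees. Its side guides stand 14 mm above it and flare out from 97 mm apart at x = -68 mm to about 135 mm apart at x = -125 mm. Friction 0.36 to 0.6: 1.5 to 5 N moves the case on the level, 3 to 8 N on the ramp; pushed by a finger that does not rise with it, it may jam.
- stand_lip (a point): Middle of the lip's inner top edge, 22 mm above the bench and straight above the stand's origin. The lip is level and 8 mm wide (stand x = -8 to 0 mm), then falls sheer by 5 mm to the bed; the case's rear drops off it once its rear face is past this edge.
- stop: Rigid end stop fixed on the bed: steel angle plate 84 mm wide, 36 mm high, with two round pads 20 mm across facing the lip, 28 mm either side of the middle, 20 mm above the bed. Origin: on the bed, on the middle line, in the plane of the pad faces; axes as the stand's. It is 104 to 112 mm behind the lip. With the case home, the case's centre is 50 mm before this point.
- wrench: Steel open-ended spanner 170 mm long lying on the bench beside the ramp; a bystander. Origin: its middle, x along it.
- bearing: Steel bearing ring, 52 mm across, 25 mm bore, 15 mm high, lying on the bench on the other side; a bystander. Origin: centre of its underside.
- tin: Open green-painted parts tin 110 x 75 x 35 mm beside the bed; a bystander. Origin: centre of its underside.
Things that resemble listed ones, but are neither listed nor needed, are in the scene too. Several things have the shape of the case; the one meant has the colours described above.

How it is judged:
By the outcome, as a careful person would: the job done as asked, in the order asked, and still so for the second after the job is handed in, with the robot touching nothing.
It also fails if it takes over 58 s, if anything falls off the work surface, if the arm or the gripper's body presses on something with over 40 N, if the wrist force passes 120 N, or if a joint passes its speed limit or range.

## Working session

There is one attempt and no reset: what is moved stays moved. The work goes in short steps, each a Python script; the robot and the scene stay as the last script left them, time stands still between calls to the robot, and variables do not carry over. Pictures are saved under pics/ and viewed, on a budget of 10 in all, crops included, one or two more only if the job needs it, and the job is handed in when it is done.

```bash
ls; mkdir -p pics; python3 - <<'E'
from plant import bot
import cv2, numpy as np
for n in("scene","top"):
    im=bot.camera(n); cv2.imwrite(f"pics/{n}0.png",cv2.resize(im[:,:,::-1],(800,600),interpolation=cv2.INTER_CUBIC))
    c=bot.get_calibration(n); print({k:np.round(np.array(v),3).tolist() for k,v in c.items()})
s=bot.read_state();print(s)
E
```

```text
pics
{'fx': 459.024, 'fy': 459.024, 'cx': 255.988, 'cy': 194.65, 'view': [[-0.194, 0.981, -0.014, 92.719], [-0.623, -0.112, 0.774, 293.355], [0.758, 0.158, 0.633, -1457.226], [0.0, 0.0, 0.0, 1.0]]}
{'fx': 445.912, 'fy': 445.912, 'cx': 260.7, 'cy': 190.297, 'view': [[0.007, -1.0, 0.007, 22.96], [0.995, 0.008, 0.103, -569.036], [-0.103, 0.006, 0.995, -840.354], [0.0, 0.0, 0.0, 1.0]]}
{'t': 0.1, 'joint_pos': array([ 1.62509680e+00,  3.59337619e-01,  1.11352544e-02, -3.04820134e-04,
       -1.22414667e+00, -2.88095761e-01]), 'qvel': array([ 0.00084369, -0.00146602,  0.00251421,  0.00052366,  0.00182346,
       -0.00073884]), 'tau': array([-8.47602823e-04, -5.84162271e+01,  2.93751812e+01,  7.01550320e+00,
        1.01984519e-02, -4.22915753e-05]), 'tcp_pos': array([156.30877401, 656.17712553, 225.69598874]), 'eef_rot': array([ 9.93168884e-01, -1.16683091e-01, -8.94707463e-06,  7.89417676e-04]), 'contact_force': array([-0.98181253, -0.14766991,  0.04143166]), 'moment': array([-0.00428888,  0.04960212,  0.01717664]), 'width': 87.4340671805749}
```

View pics/top0.png

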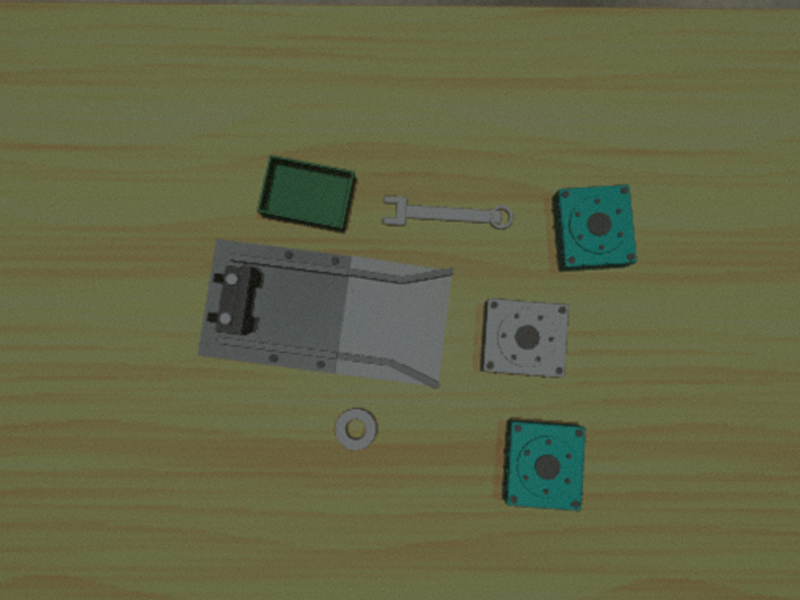

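View pics/scene0.png

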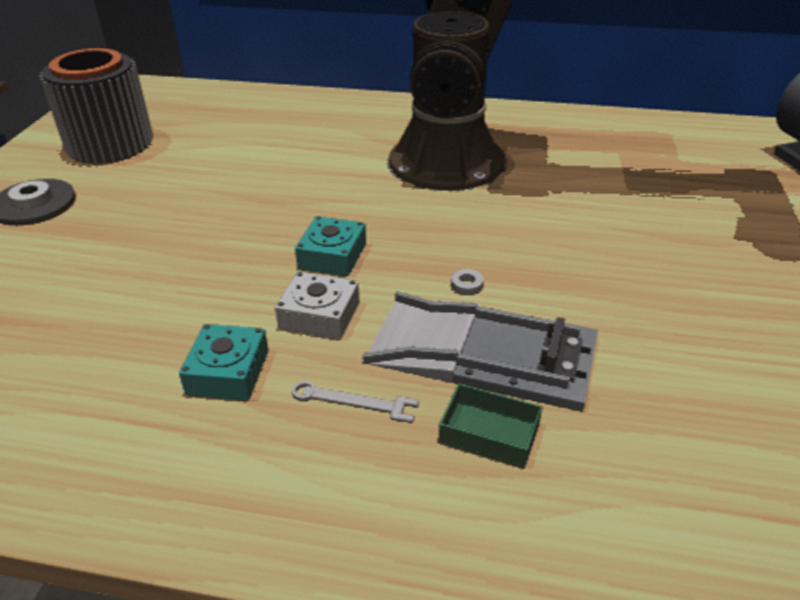

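The scene holds three case-shaped things in the top picture: teal at (597,226), teal at (546,466) and bare aluminium at (527,338). The aluminium one matches the description. The stand runs leftwards from its foot at about x=445 px to the bed end at about 208 px, with the stop at (240,300). The bearing is at (356,429), the spanner at (447,213) and the tin at (307,194).

```bash
cat > h.py <<'E'
from plant import bot
import cv2, numpy as np
def ray(n,uv,z):
    c=bot.get_calibration(n);V=np.array(c["view"]);R=V[:3,:3];o=-R.T@V[:3,3]
    uv=np.atleast_2d(np.array(uv,float))
    d=np.c_[(uv[:,0]-c["cx"])/c["fx"],-(uv[:,1]-c["cy"])/c["fy"],-np.ones(len(uv))]@R
    return o+d*((z-o[2])/d[:,2])[:,None]
def proj(n,P):
    c=bot.get_calibration(n);V=np.array(c["view"]);p=np.atleast_2d(P)@V[:3,:3].T+V[:3,3]
    return np.c_[c["cx"]+c["fx"]*p[:,0]/-p[:,2],c["cy"]-c["fy"]*p[:,1]/-p[:,2]]
E
python3 - <<'E'
from h import *
im=bot.camera("top"); hsv=cv2.cvtColor(cv2.medianBlur(im,3),cv2.COLOR_RGB2HSV)
m=(hsv[...,1]<70).astype(np.uint8)*255
m=cv2.morphologyEx(m,cv2.MORPH_CLOSE,np.ones((5,5)))
cs,_=cv2.findContours(m,cv2.RETR_EXTERNAL,cv2.CHAIN_APPROX_NONE)
for c in cs:
    if cv2.contourArea(c)>300:
        r=cv2.minAreaRect(c);print(cv2.contourArea(c),r,cv2.boxPoints(r).round(1).tolist())
        for z in(0,17,44): print(z,ray("top",cv2.boxPoints(r),z)[:,:2].round(0).tolist())
b=im[130:260,120:375,::-1]
a=cv2.convertScaleAbs(b,alpha=1.6)
a=np.vstack([a,cv2.cvtColor(m[130:260,120:375],cv2.COLOR_GRAY2BGR)])
cv2.imwrite("pics/crop1.png",cv2.resize(a,(765,780)[:2] if 0 else (588,600),interpolation=cv2.INTER_CUBIC))
a=cv2.resize(cv2.convertScaleAbs(b,alpha=1.8),None,fx=3.1,fy=3.1,interpolation=cv2.INTER_CUBIC);cv2.imwrite("pics/crop1.png",a)
E
```

```text
535.0 ((227.30764770507812, 274.0384216308594), (26.07090950012207, 26.9029598236084), 33.6900634765625) [[209.0, 278.0], [223.89999389648438, 255.60000610351562], [245.60000610351562, 270.1000061035156], [230.6999969482422, 292.5]]
0 [[397.0, 128.0], [441.0, 99.0], [413.0, 56.0], [369.0, 85.0]]
17 [[399.0, 126.0], [442.0, 98.0], [414.0, 55.0], [371.0, 84.0]]
44 [[401.0, 123.0], [443.0, 96.0], [416.0, 55.0], [375.0, 82.0]]
2467.0 ((335.7215576171875, 216.01231384277344), (54.4715576171875, 48.758148193359375), 3.1798300743103027) [[307.20001220703125, 238.8000030517578], [309.8999938964844, 190.1999969482422], [364.29998779296875, 193.1999969482422], [361.6000061035156, 241.89999389648438]]
0 [[475.0, -67.0], [573.0, -72.0], [568.0, -182.0], [470.0, -175.0]]
17 [[475.0, -65.0], [571.0, -70.0], [566.0, -178.0], [470.0, -171.0]]
44 [[475.0, -62.0], [568.0, -67.0], [563.0, -172.0], [470.0, -165.0]]
11605.5 ((208.09365844726562, 199.89918518066406), (156.6688995361328, 77.77457427978516), 7.352379322052002) [[125.4000015258789, 228.39999389648438], [135.39999389648438, 151.3000030517578]
[... 354 characters left out ...]
953), 1.4878674745559692) [[243.89999389648438, 143.89999389648438], [244.39999389648438, 125.5999984741211], [328.29998779296875, 127.80000305175781], [327.8999938964844, 146.10000610351562]]
0 [[667.0, 62.0], [705.0, 61.0], [702.0, -111.0], [664.0, -109.0]]
17 [[663.0, 61.0], [700.0, 61.0], [697.0, -108.0], [660.0, -107.0]]
44 [[657.0, 60.0], [694.0, 60.0], [691.0, -104.0], [655.0, -103.0]]
1246.5 ((255.5, 2.5), (5.0, 511.0), 90.0) [[-0.0, 0.0], [511.0, 0.0], [511.0, 5.0], [0.0, 5.0]]
0 [[970.0, 578.0], [981.0, -501.0], [970.0, -500.0], [959.0, 577.0]]
17 [[961.0, 567.0], [972.0, -491.0], [961.0, -490.0], [950.0, 567.0]]
44 [[946.0, 551.0], [957.0, -474.0], [946.0, -474.0], [935.0, 550.0]]
```

View pics/crop1.png

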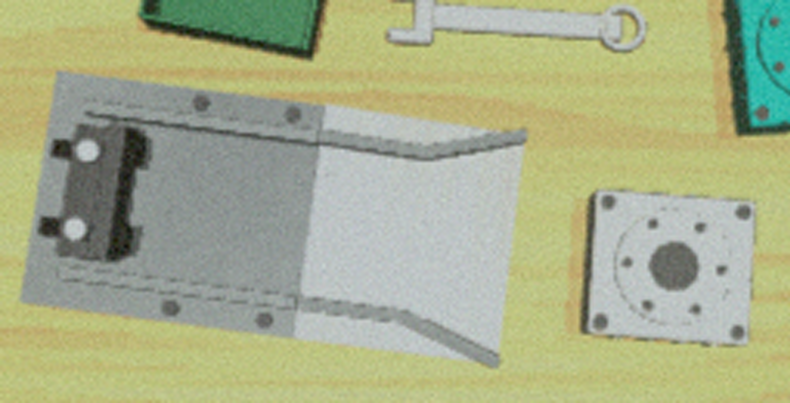

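The close crop confirms the choice: bare aluminium case, top corners at crop (597,190), (755,201), (748,345), (590,334). Bed end corners are at (57,71) and (21,301), the lip line runs (323,105)–(295,338), and the stop pads are near (150,150) and (140,240).

```bash
python3 - <<'E'
from h import *
cr=lambda p:np.array(p,float)/3.1+[120,130]
def show(n,p,z): 
    P=ray("top",cr(p),z)[:,:2]; print(n,P.round(1).tolist()); return P
B=show("bedend z17",[(57,71),(21,301)],17)
L=show("lip z22/17",[(323,105),(295,338)],19)
F=show("guidetips z15",[(525,130),(497,366)],15)
S=show("pads z37",[(151,150),(141,240)],37)
C=show("case top z44",[(597,190),(755,201),(748,345),(590,334)],44)
print("case size",np.linalg.norm(C-np.roll(C,-1,0),axis=1), C.mean(0))
bc,lc=B.mean(0),L.mean(0); d=bc-lc; print("lip-bedend",np.linalg.norm(d),"widths",np.linalg.norm(B[0]-B[1]),np.linalg.norm(L[0]-L[1]),np.linalg.norm(F[0]-F[1]))
# yaw from end/lip edges and from axes
for e in (B,L,F,S): v=e[0]-e[1]; print("yaw",np.arctan2(v[1],v[0])+np.pi/2)
yaw=np.arctan2(d[1],d[0]); print("axis yaw",yaw)
print("case yaw",[np.arctan2(*(a[::-1])) for a in (C[0]-C[1],C[3]-C[2])])
u=np.array([np.cos(yaw),np.sin(yaw)]);w=np.array([-u[1],u[0]])
for n,p in(("guidetip",F),("pad",S),("case",C.mean(0)[None]),("bed",B)): print(n,((p-lc)@np.c_[u,w]).round(1).tolist())
# fitted color-boundary check: project into scene
P=[[*p,44] for p in C]+[[*p,17] for p in B]+[[*p,20] for p in L]+[[*p,15] for p in F]+[[*p,37] for p in S]
im=cv2.resize(bot.camera("scene"),None,fx=3,fy=3,interpolation=cv2.INTER_CUBIC)[:,:,::-1].copy()
for q in proj("scene",P): cv2.drawMarker(im,tuple(int(v) for v in (q*3+1)),(0,0,255),cv2.MARKER_CROSS,12,1)
cv2.imwrite("pics/s1.png",im[480:820,500:1200])
E
```

```text
bedend z17 [[643.2, 271.2], [495.7, 288.7]]
lip z22/17 [[622.1, 99.9], [473.7, 115.2]]
guidetips z15 [[607.6, -29.8], [457.0, -12.2]]
pads z37 [[589.9, 205.4], [533.6, 210.0]]
case top z44 [[566.2, -72.4], [560.1, -170.2], [471.5, -164.4], [477.5, -67.6]]
case size [98.02110401 88.78415553 96.96672792 88.79255883] [ 518.8140393  -118.67055653]
lip-bedend 173.78120465674075 widths 148.51252635687715 149.2310622422723 151.63194199291175
yaw 1.4526551461057984
yaw 1.4678929345576124
yaw 1.45414096006695
yaw 1.4891908125249675
axis yaw 1.4464920142611235
case yaw [np.float64(1.5085064683369065), np.float64(1.5085617459948022)]
guidetip [[-128.9, -76.2], [-130.1, 75.4]]
pad [[102.3, -29.5], [99.9, 26.9]]
case [[-228.1, 0.8]]
bed [[174.2, -74.3], [173.3, 74.3]]
```

View pics/s1.png

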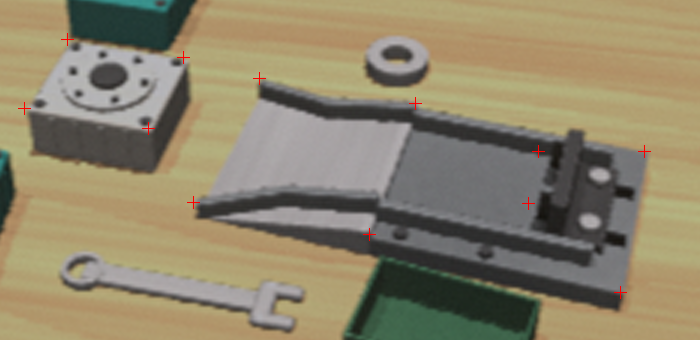

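The scene overlay agrees to about 2–3 mm, and sizes match (case 98×89, bed 174 long, stand 149 wide). The pads come out about 102 mm from the lip, against 104 to 112 expected. I'll push with both fingers nearly closed, inside the pad spacing, and tilted back 15° so that the tips make contact low down. First I approach and check.

```bash
cat >> h.py <<'E'
from scipy.spatial.transform import Rotation as Rt
O=np.array([547.9,107.5]);YAW=1.453;TILT=np.radians(15)
u=np.array([np.cos(YAW),np.sin(YAW)]);w=np.array([-u[1],u[0]])
def ori(s,t=TILT):
    z=np.r_[np.sin(t)*u,-np.cos(t)];y=np.r_[s*w,0];return Rt.from_matrix(np.c_[np.cross(y,z),y,z]).as_quat()
def W(x,y,z): return np.r_[O+x*u+y*w,z]
def S(p): d=np.array(p)[:2]-O; return np.r_[d@u,d@w,p[2]]
def force(k=1):
    return np.mean([bot.read_state()["contact_force"][:2]@u for _ in range(k)])
E
python3 - <<'E'
from h import *
for s in(1,-1):
  for p in((-325,1,18),(-325,1,180),(-150,0,40),(0,0,36),(-40,0,200)):
    q=bot.solve_ik(W(*p),ori(s)); print(s,p,None if q is None else np.round(q,2))
E
```

```text
1 (-325, 1, 18) [-0.25  0.44 -0.3  -0.34 -0.89  0.35]
1 (-325, 1, 180) [-0.24  0.26 -0.16 -0.28 -1.2   0.23]
1 (-150, 0, 40) [ 0.08  0.35 -0.38 -0.35 -0.82  0.04]
1 (0, 0, 36) [ 0.36  0.35 -0.39 -0.35 -0.74 -0.23]
1 (-40, 0, 200) [ 0.3   0.15 -0.25 -0.27 -1.08 -0.3 ]
-1 (-325, 1, 18) [-0.25  0.44 -0.3  -0.34 -0.89 -2.79]
-1 (-325, 1, 180) [-0.24  0.26 -0.16 -0.28 -1.2  -2.91]
-1 (-150, 0, 40) None
-1 (0, 0, 36) [ 0.36  0.35 -0.39 -0.35 -0.74  2.91]
-1 (-40, 0, 200) [ 0.3   0.15 -0.25 -0.27 -1.08  2.84]
```

```bash
python3 - <<'E'
from h import *
q=ori(1)
bot.move_ptp(W(-315,1,190),q); bot.move_gripper(12,20)
print(bot.read_state()["t"])
bot.line_to(W(-315,1,19),150)
t0=bot.read_state()["t"];bot.line_to(W(-314,1,19),30);s=bot.read_state();print(s["t"]-t0,s["t"],S(s["tcp_pos"]),s["contact_force"],s["width"])
print([round(force(),2) for _ in range(5)], bot.read_state()["t"])
im=bot.camera("top")[:,:,::-1];sc=bot.camera("scene")[:,:,::-1]
a=cv2.resize(cv2.convertScaleAbs(im[130:280,250:420],alpha=1.6),None,fx=2.3,fy=2.3);b=cv2.resize(sc[120:270,150:320],None,fx=2.3,fy=2.3)
cv2.imwrite("pics/a1.png",np.hstack([a,b]))
E
```

```text
4.775
0.25 6.3167 [-313.95409211    0.65389111   19.65764641] [-0.32231768 -0.30945831 -0.30682973] 12.141583720073724
[np.float64(-0.35), np.float64(-0.35), np.float64(-0.35), np.float64(-0.35), np.float64(-0.35)] 6.3167
```

View pics/a1.png

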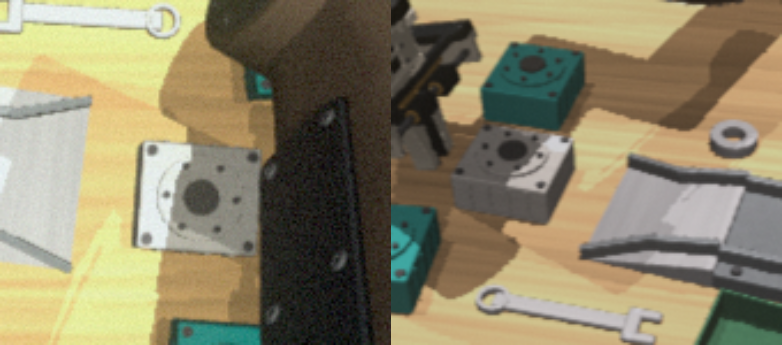

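Both views show the fingers just behind the rear face of the aluminium case (left panel, face at about x=262 px) with nothing else near the tool. I'll push along the bench to the foot, reading the force at each step.

```bash
cat >> h.py <<'E'
def zb(xr): return float(np.interp(xr,[-130,-8,0,3],[0,22,22,17]))
def push(xs,off,v,fmax,f0=-0.35,y=0,h=19):
    out=[]
    for x in xs:
        bot.line_to(W(x,y,h+zb(x+off)),v); f=force()-f0; out.append((round(float(x),1),round(f,1)))
        if f>fmax: print("STOP"); break
    s=bot.read_state();print(out,"t",s["t"],"F",s["contact_force"].round(1),"S",S(s["tcp_pos"]).round(1));return out
E
python3 - <<'E'
from h import *
push(np.arange(-300,-140,10),9,40,12,y=0.5)
im=bot.camera("top")[:,:,::-1];sc=bot.camera("scene")[:,:,::-1]
a=cv2.resize(cv2.convertScaleAbs(im[130:280,200:370],alpha=1.6),None,fx=2.3,fy=2.3);b=cv2.resize(sc[120:270,190:360],None,fx=2.3,fy=2.3)
cv2.imwrite("pics/a2.png",np.hstack([a,b]))
E
```

```text
[(-300.0, np.float64(-0.4)), (-290.0, np.float64(0.5)), (-280.0, np.float64(-0.7)), (-270.0, np.float64(0.9)), (-260.0, np.float64(0.9)), (-250.0, np.float64(0.2)), (-240.0, np.float64(-0.3)), (-230.0, np.float64(-1.0)), (-220.0, np.float64(-0.6)), (-210.0, np.float64(-0.7)), (-200.0, np.float64(0.2)), (-190.0, np.float64(-0.1)), (-180.0, np.float64(0.7)), (-170.0, np.float64(-0.1)), (-160.0, np.float64(-0.7)), (-150.0, np.float64(-0.3))] t 12.9167 F [-0.2 -0.6 -0. ] S [-149.7    0.5   19. ]
```

View pics/a2.png

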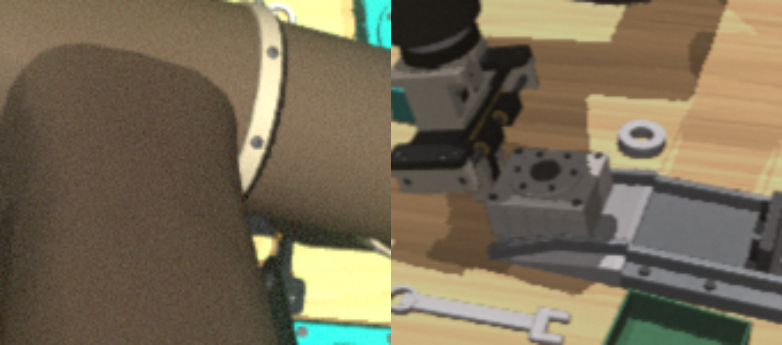

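Right panel: the case has entered the flared ramp straight, with the finger on its rear face and the bystanders untouched. The top view is blocked by the arm. The reaction on the tool is along -u, so I'll flip the sign of the force reading and continue up the ramp.

```bash
sed -i 's/return np.mean(\[bot.read_state()\["contact_force"\]/return -np.mean([bot.read_state()["contact_force"]/' h.py; python3 - <<'E'
from h import *
push(np.arange(-142,-15,8),9,30,14,f0=0.3)
sc=bot.camera("scene")[:,:,::-1]
cv2.imwrite("pics/a3.png",cv2.resize(sc[140:270,220:400],None,fx=3,fy=3))
E
```

```text
[(-142.0, np.float64(3.4)), (-134.0, np.float64(6.8)), (-126.0, np.float64(5.9)), (-118.0, np.float64(4.8)), (-110.0, np.float64(5.0)), (-102.0, np.float64(5.3)), (-94.0, np.float64(5.3)), (-86.0, np.float64(4.4)), (-78.0, np.float64(4.7)), (-70.0, np.float64(5.2)), (-62.0, np.float64(6.8)), (-54.0, np.float64(0.2)), (-46.0, np.float64(0.0)), (-38.0, np.float64(0.3)), (-30.0, np.float64(0.6)), (-22.0, np.float64(0.4))] t 19.8 F [ 0.4 -0.8  0.6] S [-21.6  -0.1  40.2]
```

View pics/a3.png

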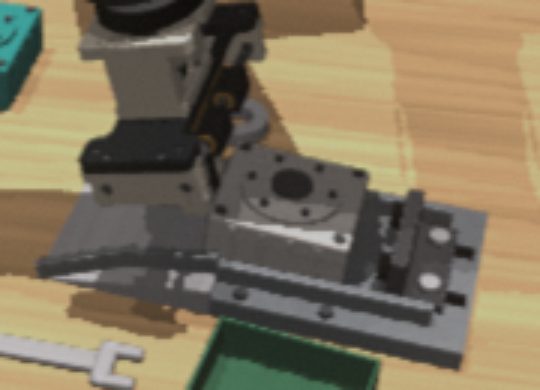

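The case has tipped over the lip and its nose is on the bed; its rear is still on the lip, just short of dropping. Next come fine steps until the stop is felt.

```bash
python3 - <<'E'
from h import *
push([-19,-16,-14,-12,-11],9,10,12,f0=0.3)
push(np.arange(-10.4,4,.6),9,4,9,f0=0.3)
sc=bot.camera("scene")[:,:,::-1]
cv2.imwrite("pics/a4.png",cv2.resize(sc[150:260,240:400],None,fx=4,fy=4,interpolation=cv2.INTER_CUBIC))
E
```

```text
[(-19.0, np.float64(1.8)), (-16.0, np.float64(1.4)), (-14.0, np.float64(1.5)), (-12.0, np.float64(1.9)), (-11.0, np.float64(1.4))] t 21.7083 F [-0.3 -1.7 -0.5] S [-10.9  -0.   41. ]
STOP
[(-10.4, np.float64(2.3)), (-9.8, np.float64(1.7)), (-9.2, np.float64(1.5)), (-8.6, np.float64(3.9)), (-8.0, np.float64(5.6)), (-7.4, np.float64(6.3)), (-6.8, np.float64(5.1)), (-6.2, np.float64(6.7)), (-5.6, np.float64(7.0)), (-5.0, np.float64(6.8)), (-4.4, np.float64(5.9)), (-3.8, np.float64(5.6)), (-3.2, np.float64(5.4)), (-2.6, np.float64(6.6)), (-2.0, np.float64(5.5)), (-1.4, np.float64(6.6)), (-0.8, np.float64(6.4)), (-0.2, np.float64(6.3)), (0.4, np.float64(8.3)), (1.0, np.float64(11.3))] t 28.375 F [ -1.3 -11.5   6.2] S [-0.3 -0.7 36.7]
```

View pics/a4.png

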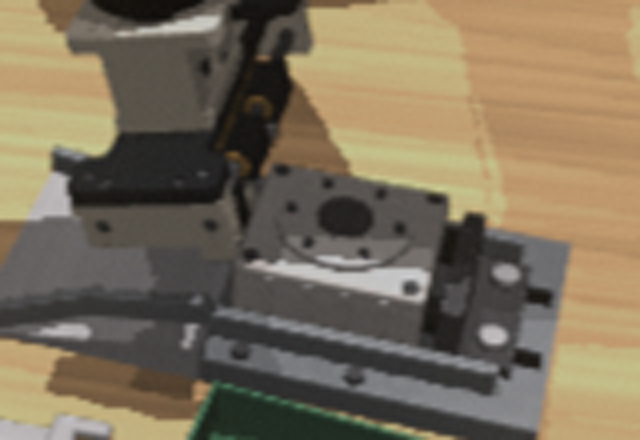

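The force is rising steadily with the case at the pads (right edge of the case at about x=440 px, against the stop). Now ramp to about 20 N and hold.

```bash
python3 - <<'E'
from h import *
x=1.0
while x<5:
    x+=0.4; push([x],9,4,30,f0=0.3)
    if force()-0.3>=19: break
for _ in range(8):
    bot.pause(0.1); s=bot.read_state(); print(s["t"],s["contact_force"].round(1),S(s["tcp_pos"]).round(2))
E
```

```text
[(1.4, np.float64(12.3))] t 28.675 F [ -1.6 -12.4   7.7] S [-0.2 -0.7 36.7]
[(1.8, np.float64(14.8))] t 28.925 F [ -1.1 -15.1   7.2] S [-0.2 -0.7 36.7]
[(2.2, np.float64(16.6))] t 29.175 F [ -0.5 -16.9   7.5] S [-0.1 -0.7 36.7]
[(2.6, np.float64(17.4))] t 29.425 F [ -1.8 -17.6   8.4] S [-0.1 -0.6 36.7]
[(3.0, np.float64(19.6))] t 29.675 F [ -1.5 -19.9   9.2] S [-0.1 -0.6 36.7]
29.775 [ -1.5 -19.2   9.9] [-0.08 -0.64 36.68]
29.875 [ -2.2 -20.1   9.1] [-0.08 -0.6  36.69]
29.975 [ -1.8 -20.3   8.9] [-0.04 -0.64 36.7 ]
30.075 [ -2.  -20.4   9. ] [-0.06 -0.63 36.7 ]
30.175 [ -1.7 -19.8  10.9] [-0.04 -0.6  36.69]
30.275 [ -1.6 -20.5   9.4] [-0.05 -0.62 36.71]
30.375 [ -1.8 -19.7   9.3] [-0.06 -0.62 36.7 ]
30.475 [ -1.4 -19.3   8.2] [-0.06 -0.61 36.69]
```

The force held at about 20 N (22 N in total) for 0.8 s, with the TCP still. Back off and inspect.

```bash
python3 - <<'E'
from h import *
bot.line_to(W(-8,-.5,37),20); bot.line_to(W(-70,0,50),80); bot.line_to(W(-110,0,200),150)
bot.move_joints([-0.9,0.15,-0.2,-0.28,-1.1,0.3])
s=bot.read_state();print(s["t"],s["contact_force"].round(1))
im=bot.camera("top")[:,:,::-1];sc=bot.camera("scene")[:,:,::-1]
a=cv2.resize(cv2.convertScaleAbs(im[100:290,110:340],alpha=1.7),(690,570),interpolation=cv2.INTER_CUBIC)
cv2.imwrite("pics/f1.png",a)
cv2.imwrite("pics/f2.png",cv2.resize(sc[150:300,220:420],(800,600),interpolation=cv2.INTER_CUBIC))
E
```

```text
35.3 [-0.4 -0.3 -0.1]
```

View pics/f1.png

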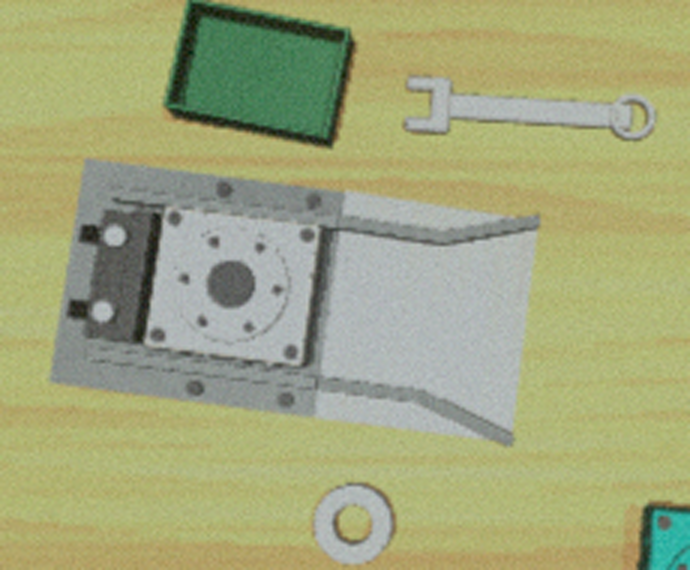

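View pics/f2.png

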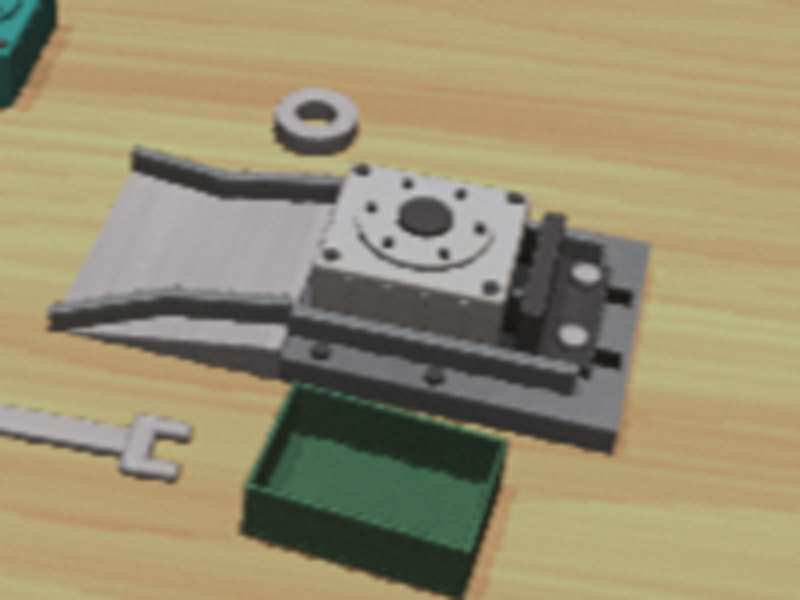

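Both views show the case between the guides on the bed, against the stop, with a strip of bed visible behind its rear face (top picture, about (325,300)). Tin, spanner and bearing are where they were. I'll check seating by triangulating the four top corners.

```bash
python3 - <<'E'
from h import *
T=np.array([(163,208),(322,226),(305,367),(146,345)])/3+[110,100]
Sc=np.array([(527,190),(352,165),(312,270),(503,305)])/4+[220,150]
Pm=[]
for n in("top","scene"):
    c=bot.get_calibration(n);K=np.array([[c["fx"],0,c["cx"]],[0,c["fy"],c["cy"]],[0,0,1]]);Pm.append(K@np.diag([1,-1,-1])@np.array(c["view"])[:3])
X=cv2.triangulatePoints(Pm[0],Pm[1],T.T.astype(float),Sc.T.astype(float));X=(X[:3]/X[3]).T
for n,p in zip(("frontR","rearR","rearL","frontL"),X): print(n,S(p).round(1))
C=ray("top",T,61); print("z61:",[S(p).round(1)[:2].tolist() for p in C])
v=[C[0]-C[1],C[3]-C[2],C[1]-C[2]];print("yaw",[round(float(np.arctan2(a[1],a[0])),3) for a in v])
E
```

```text
frontR [103.5 -34.6 121. ]
rearR [ 13.5 -35.4 117.1]
rearL [  3.7  39.1 -19.7]
frontL [113.3  38.6 -16. ]
z61: [[107.7, -43.7], [7.0, -44.9], [5.6, 44.0], [105.5, 42.8]]
yaw [1.465, 1.441, -0.102]
```

I had paired the left and right corners the wrong way round between the views, so I'll redo it.

```bash
python3 - <<'E'
from h import *
T=np.array([(163,208),(322,226),(305,367),(146,345)])/3+[110,100]
Sc=np.array([(503,305),(312,270),(352,165),(527,190)])/4+[220,150]
Pm=[]
for n in("top","scene"):
    c=bot.get_calibration(n);K=np.array([[c["fx"],0,c["cx"]],[0,c["fy"],c["cy"]],[0,0,1]]);Pm.append(K@np.diag([1,-1,-1])@np.array(c["view"])[:3])
X=cv2.triangulatePoints(Pm[0],Pm[1],T.T.astype(float),Sc.T.astype(float));X=(X[:3]/X[3]).T
for n,p in zip(("frontR","rearR","rearL","frontL"),X): print(n,S(p).round(1))
E
```

```text
frontR [109.2 -44.3  55.6]
rearR [  9.2 -45.4  53.9]
rearL [ 8.7 44.5 54.5]
frontL [106.5  43.   61.3]
```

The rear is not higher than the front and sits 6–9 mm past the lip, so the case has dropped and is home. Handing in.

```bash
python3 -c "
from plant import bot
print(bot.close_job(), bot.read_state()['t'])"
```

```text
the job is handed in; nothing more can be done
the job is handed in; nothing more can be done
```

The case is on the bed behind the lip, pressed home against the end stop, and I have handed the job in. I slid the bare-aluminium case (not the two teal look-alikes) along the bench, up the ramp and over the lip. The fingers were nearly closed, tilted back 15°, and rose with the case.

- **Press:** about 20 N along the ramp axis for 0.8 s. The total was about 22 N, including a 9 N vertical part, and the tool did not move during it. Force read at the end of each step before that was 12 N or less; I did not read it during the moves.
- **Retreat:** the gripper backed away at about 35 s of simulated time, with the wrist force back near zero.
- **Final position:** the rear face is 6–9 mm past the lip, and the case lies between the guides with about 0.01 rad of skew. The spanner, bearing and tin look untouched.

**Checks that disagreed:**
- The triangulated top-corner heights came out at 54–61 mm, against 61 expected. I put that down to calibration and corner picking. The rear did not read higher than the front, so the case has dropped off the lip.
- My first picture put the stop at about 102 mm. The press contact and the final views suggest 107–109 mm, which is within the given range of 104 to 112 mm.
- Contact with both pads is inferred from the force, the small skew and the pictures. I did not see each pad directly.

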